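Pin and hold a hinged gluing jig shut

TASK

Close the hinged gluing jig that stands open on the jeweller's bench, take the pin with the straight cylindrical knob from the wooden pin block (leave the ball-headed one in it) and push it down through the aligned holes of both halves until its collar sits on the lid. The hinge is sprung and holds the lid a little ajar, so press down until the halves are fully shut, and finish while still holding them pressed shut with the pin home: do not let go. Leave the mallet, file block, dish and ball-headed pin undisturbed.

Things in the scene. Friction and masses are not known exactly. Their poses are not given: they have to be found in the camera images.
- jig: fixed lower half of an aluminium gluing jig, 110 (x) x 100 (y) x 30 mm high, on a 150 x 100 x 6 mm dark foot, bolted to the bench; a small brass brooch lies in its top. Origin: centre of the underside on the bench; z up. The hinge runs along its x axis at the +y edge (y = +50 mm, z = 31 mm); the pin hole (11.8 mm wide with a 2.5 mm countersink, right through, 30 mm deep) is at x = 0, y = -32 mm
- lower_hole (a point): centre of the mouth of the lower half's hole, on its top face, 30 mm above the bench; axes as jig
- hinge_mid (a point): middle of the hinge axis, 31 mm above the bench; axes as jig: x along the hinge, -y towards the free (opening) side, z up
- lid_hole (a point): centre of the lid's hole on its outer face (the upper face when shut), 82 mm from the hinge axis. The lid (the upper half) is an aluminium plate 110 (x) x 100 x 12 mm, 0.36 kg, whose inner face passes through the hinge axis; hole 12.8 mm with a 2.5 mm countersink, right through. The axes turn with the lid; its z is the lid's outward normal (straight up when shut), -y from the hinge to the free edge. Shut, it lies straight above lower_hole at 43 mm
- lid_edge (a point): middle of the lid's free edge on its outer face, 100 mm from the hinge axis; axes as lid_hole
- swing (a joint): main swing of the lid, rad: 0 when swung right down, 1.57 about upright, up to 1.95; starts 1.5 to 1.85. Stiff hinge (about 0.25 N m): the lid stays where it is left; 3 to 6 N at its free end moves it
- lid (a joint): sprung part of the same hinge, added to swing, rad: the spring holds it at 0.055 (lid ajar by 4.5 mm at the hole when swing is 0) and it returns there when let go; 0 is pressed fully shut, which takes about 8 N straight down at the hole, where it meets a hard stop
- pin: loose steel pin with a straight cylindrical light-wood knob, 60 g, standing upright in one of the two holes of the pin block. Shaft 10 mm thick and 36 mm long with a round nose; collar 28 mm wide and 5 mm thick at 36 to 41 mm; knob 20 mm in diameter at 41 to 77 mm. Origin: the tip of the nose; z up along the pin. At home in the shut jig its nose is 7 mm above the bench and its collar rests on the lid
- pin_knob (a point): point on the pin's axis in the middle of the knob's gripping length, 64 mm above the nose, 13 mm below the knob's top; grip here across the knob
- pin_block: fixed wooden block 130 (x) x 50 (y) x 40 mm high with two upright 12 mm holes at x = -40 and +40 mm; origin centre of the underside. Each pin's collar rests on its top, so a nose is 4 mm above the bench and a pin must be lifted 36 mm to come free
- ball_pin: loose pin of the same steel shaft and collar but with a 26 mm wooden ball on a thin neck, in the other hole; not to be used. Origin: its nose; top at 75 mm
- mallet: small wooden mallet lying on the bench, bystander: head 90 (x) x 40 mm, handle along +y to 180 mm; origin under the head
- file_block: blue plastic block 45 x 45 x 80 mm with needle files standing in it up to 165 mm, bystander; origin centre of underside
- dish: white ceramic dish, 90 mm wide, 30 mm high, bystander; origin centre of underside
Things that resemble listed ones, but are neither listed nor needed, are in the scene too. What is shaped like the jig but green is not meant.

How it is judged:
On the way, in this order (a step that is already met when the one before it is completed fails the run):
1. the lid is swung right down (ajar on its spring or shut) (value of joint swing below 0.03 rad), for 0.2 s.
2. the pin has gone through the lid's hole and at least 10 mm into the lower half's (horizontal distance between pin and lower_hole below 0.003 m and angle between pin's own z axis and vertical below 0.12 rad and z of pin in the frame of jig below 0.02 m), for 0.1 s.
At the end, for the whole second after the job is handed in: Through the last second: lid swung down (swing < 0.02 rad) and pressed shut (lid < 0.014 rad); pin upright (0.12 rad), within 3 mm of the hole axis, nose under 10.5 mm above the bench (home is 7 mm); the robot still pressing on pin or lid (over 3 N) (value of joint swing below 0.02 rad and value of joint lid below 0.014 rad and horizontal distance between pin and lower_hole below 0.003 m and angle between pin's own z axis and vertical below 0.12 rad and z of pin in the frame of jig below 0.0105 m and (contact force between any of the arm, the fingers and pin above 3 N or contact force between any of the arm, the fingers and lid above 3 N)); the arm keeps its last pose, push and grip.
It fails at once if the mallet is disturbed (moved more than 30 mm) (distance of mallet from where it was at the start of the episode above 0.03 m).
It fails at once if the file block is disturbed (moved more than 30 mm) (distance of file_block from where it was at the start of the episode above 0.03 m).
It fails at once if the dish is disturbed (moved more than 30 mm) (distance of dish from where it was at the start of the episode above 0.03 m).
It fails at once if the ball-headed pin is disturbed (moved more than 20 mm) (distance of ball_pin from where it was at the start of the episode above 0.02 m).
It also fails if it takes over 61 s, if anything falls off the work surface, if the arm or the gripper's body presses on something with over 40 N, if the wrist force passes 120 N, or if a joint passes its speed limit or range.

ROBOT

A 6-joint arm with a two-finger parallel gripper is mounted at the origin on the work surface. World frame = base frame: x ahead of the robot, y to its left, z up, the work surface at z = 0. Lengths are in m, angles in rad, forces in N, time in s.
With the tool pointing down it reaches from about 0.35 to 0.775 m from the base axis. Payload 5.5 kg.
Tool frame: the origin (TCP) lies at the very end of the fingers, on their centre line; the grasp point (between the pads) lies 19 mm behind it; z points along the fingers, y is the direction in which the jaws open and shut (so a half turn about z gives the same grasp; the last joint's range is limited). The gripper opens to 85 mm and grips with 20 to 120 N. Pads are 22 mm wide; open, the fingers measure 114 mm over their backs; the gripper's body (76 mm by 85 mm) begins 54 mm behind the grasp point. The pads swing forward as they close: fully open they stand 13 mm farther back than shut.
Start: joints at [-1.362, 0.313, 0.046, 1.304, 0, 1.431], TCP at [0.197, -0.54, 0.231] pointing down, gripper open.
Joint ranges: [-2.76, 2.76], [-0.86, 1.69], [-1.03, 1.26], [-2.2, 2.34], [-1.47, 1.5], [-3.14, 3.14]. Speed limits (rad/s): [2.57, 2.57, 3.14, 3.14, 3.14, 3.14].

INTERFACE

Orientations are given as a unit quaternion [w, x, y, z].
In Python, from workcell import get_state, vision, workorder, silhouettes, tip_of gives the robot as it stands.
- The arm moves only by the shell command python3 -m inch 'ROWS' [FORCE]. ROWS is JSON, a list of rows, each a list of 7 numbers: the shift along the tool's x, y, z in cm, then the turn, a rotation vector about the tool's x, y, z in degrees, then the finger opening in cm, from 0 to 8.54. In form: [[dx, dy, dz, rx, ry, rz, hand], ...]. A call has 1 to 5 rows; each row shifts and turns the commanded pose from where the row before left it, along the tool's axes as they then stand; what a row does not reach is not made up. A row lasts 1/10 s, in which the tool goes at most 50 mm and 8.59 degrees, less where a joint would pass 70% of its speed; a pose out of reach is approached as far as the arm can. A call with a gripper value outside its range is refused whole. The fingers move at their own pace and stop on an object; FORCE is the grip in N (left out, the last holds). Time passes only in rows, so rows that do not move let the fingers close. It gives the time, the measured TCP pose, the force and the opening at its end, in the units of the state.
- get_state(): the state, without advancing time (a new reading comes with each control period).
- vision.read_camera(name): name is "scene" or "top"; returns a dict with "pixels" (384x512x3 uint8, red, green, blue), "depth" (384x512 float32, m along the optical axis (not along the pixel's ray), 0 where there is no reading), "mtx" (3x3 intrinsics, pixels), "k1" (the pictures are not rectified: a ray, as slopes to the right and down, at radius r is drawn at 1 + k1 r^2 times it, then the intrinsics apply), "T" (4x4, takes a point from camera to world coordinates). Camera axes: x right, y up, looking along -z (the intrinsics and any distortion apply to the point x, -y, -z); pixel columns grow to the right and rows downward; lengths in m; the calibration is good to about 2 mm. A picture is of the moment at which its call begins.
- workorder.hand_in(): hands the job in, once; it reports no verdict.
Trained networks look in a picture, given as the dict that the camera call returned (one of the last four; its "shot" number tells which), for a name from the list of things; names that differ only in an ending like _2 or _b are one class to them, and where a whole thing is asked for, a point or a joint stands for the part that bears it (a point fixed in the world has none). Each returns a list of dicts, best first, with "confidence" (0 to 1); they miss things now and then, are a little off and sometimes report something else, mostly with a low value. They report only what shows in the picture. A call takes as long as a camera call. They do not tell look-alikes from the thing itself.
- silhouettes(picture, label): "mask" (384x512 bool, what is visible of it) and "location" ([column, row] in pixels, amid what is visible of it).
- tip_of(picture, label): "location" ([column, row] in pixels: a listed point, or the origin of a listed thing).
The state is a dict: "clock": time; "joint_pos": joint angles; "qvel": joint speeds; "tau": joint torques, N m; "tcp_pos": TCP position; "orientation": TCP orientation; "wrist_force": force on the tool from outside, world axes, zero at the start; "ft_torque": the same for the moment, N m; "finger_gap": finger opening in m.
Only numpy, scipy, OpenCV 4.12 (cv2) and the standard library are available. Lean on these libraries where they do the work, as an engineer would, in place of code of your own. Each camera call takes 0.05 s, during which the arm holds its last target.

## Working session

There is one attempt and no reset: what is moved stays moved. The work goes in short steps, Python scripts to look and compute and a shell command to move; the robot and the scene stay as the last step left them, time stands still between calls to the robot, and variables do not carry over. Pictures are saved under pics/ and viewed, and the job is handed in when it is done.

```bash
mkdir -p pics; ls
cat > h.py <<'E'
import numpy as np, cv2, json
from workcell import get_state, vision, workorder, silhouettes, tip_of
def ray(p,uv):
    K=p["mtx"]; k=p["k1"]
    x=(uv[0]-K[0,2])/K[0,0]; y=(uv[1]-K[1,2])/K[1,1]
    xu,yu=x,y
    for _ in range(20):
        s=1+k*(xu*xu+yu*yu); xu,yu=x/s,y/s
    return np.array([xu,-yu,-1.])
def at_depth(p,uv,d):
    T=np.array(p["T"]); return T[:3,:3]@(ray(p,uv)*d)+T[:3,3]
def at_z(p,uv,z):
    T=np.array(p["T"]); r=T[:3,:3]@ray(p,uv); return T[:3,3]+r*(z-T[2,3])/r[2]
def cloud(p):
    K=p["mtx"];T=np.array(p["T"]);h,w=p["depth"].shape
    u,v=np.meshgrid(np.arange(w),np.arange(h))
    x=(u-K[0,2])/K[0,0]; y=(v-K[1,2])/K[1,1]; xu,yu=x.copy(),y.copy()
    for _ in range(20):
        s=1+p["k1"]*(xu*xu+yu*yu); xu,yu=x/s,y/s
    d=p["depth"]; P=np.stack([xu*d,-yu*d,-d],-1)
    return P@T[:3,:3].T+T[:3,3]
def proj(p,X):
    T=np.array(p["T"]);c=T[:3,:3].T@(np.asarray(X)-T[:3,3])
    x,y=c[0]/-c[2],-c[1]/-c[2]; s=1+p["k1"]*(x*x+y*y)
    return np.array([p["mtx"][0,0]*x*s+p["mtx"][0,2],p["mtx"][1,1]*y*s+p["mtx"][1,2]])
def save(p,name,crop=None,sc=1.5):
    im=p["pixels"][:,:,::-1]
    if crop: im=im[crop[1]:crop[3],crop[0]:crop[2]]
    cv2.imwrite("pics/"+name,cv2.resize(np.ascontiguousarray(im),None,fx=sc,fy=sc,interpolation=cv2.INTER_CUBIC))
E
python3 - <<'E'
from h import *
import pickle
for n in ("scene","top"):
    p=vision.read_camera(n); save(p,n+"0.png"); pickle.dump(p,open(n+"0.pkl","wb"))
    print(n,np.round(p["T"],3).tolist(),p["k1"],p["mtx"][0,0])
    for l in ["jig","pin","ball_pin","pin_block","mallet","file_block","dish","lid"]:
        r=silhouettes(p,l); print(l,[(round(a["confidence"],2),np.round(a["location"]).tolist(),int(a["mask"].sum())) for a in r][:4])
    for l in ["lower_hole","hinge_mid","lid_hole","lid_edge","pin","pin_knob","jig","ball_pin","pin_block"]:
        r=tip_of(p,l); print("tip",l,[(round(a["confidence"],2),np.round(a["location"],1).tolist()) for a in r][:4])
print(get_state())
E
```

```text
pics
scene [[-0.093, -0.728, 0.68, 1.338], [0.996, -0.061, 0.071, 0.121], [-0.01, 0.683, 0.73, 0.843], [0.0, 0.0, 0.0, 1.0]] -0.10869738646477764 412.76011423272166
jig [(0.68, [366.0, 169.0], 1724), (0.57, [293.0, 168.0], 2081)]
pin [(0.57, [182.0, 156.0], 91)]
ball_pin []
pin_block [(0.74, [175.0, 171.0], 813)]
mallet [(0.95, [202.0, 257.0], 1056), (0.62, [309.0, 154.0], 597), (0.61, [294.0, 167.0], 2080)]
file_block [(0.93, [113.0, 211.0], 847), (0.71, [176.0, 170.0], 748)]
dish [(0.83, [380.0, 223.0], 795)]
lid [(0.8, [362.0, 162.0], 1106), (0.76, [308.0, 153.0], 611)]
tip lower_hole [(0.93, [274.0, 168.4]), (0.86, [356.0, 162.3])]
tip hinge_mid [(0.86, [381.3, 158.4]), (0.8, [298.9, 167.6])]
tip lid_hole [(0.94, [311.5, 146.2]), (0.91, [357.1, 161.1])]
tip lid_edge [(0.91, [349.7, 158.7]), (0.84, [316.5, 140.7])]
tip pin [(0.48, [188.5, 167.5])]
tip pin_knob [(0.54, [184.4, 149.0])]
tip jig [(0.63, [280.7, 175.8]), (0.58, [361.8, 174.9])]
tip ball_pin [(0.51, [168.9, 181.4])]
tip pin_block [(0.92, [175.2, 173.9]), (0.74, [312.5, 146.2])]
top [[0.009, 0.985, -0.17, 0.498], [-1.0,
[... 1029 characters left out ...]
.87, [359.1, 255.6])]
{'clock': 1.8, 'joint_pos': array([-1.36158955e+00,  3.13236030e-01,  4.61273217e-02,  1.30363584e+00,
        1.67014496e-06,  1.43119711e+00]), 'qvel': array([ 0.00065684,  0.00186049, -0.0001489 ,  0.00041692, -0.00037875,
        0.00150989]), 'tau': array([-4.50436655e-04, -4.80452693e+01,  2.98808885e+01,  3.93754854e-04,
       -9.88792203e-05, -7.14853712e-06]), 'tcp_pos': array([ 0.19652109, -0.54041535,  0.23131386]), 'orientation': array([2.58467839e-05, 9.84830307e-01, 1.73520218e-01, 1.73550766e-06]), 'wrist_force': array([ 0.11919147, -0.67592498, -0.25548209]), 'ft_torque': array([-0.01028422,  0.00389505, -0.02623292]), 'finger_gap': 0.08555744335954661}
```

View pics/scene0.png

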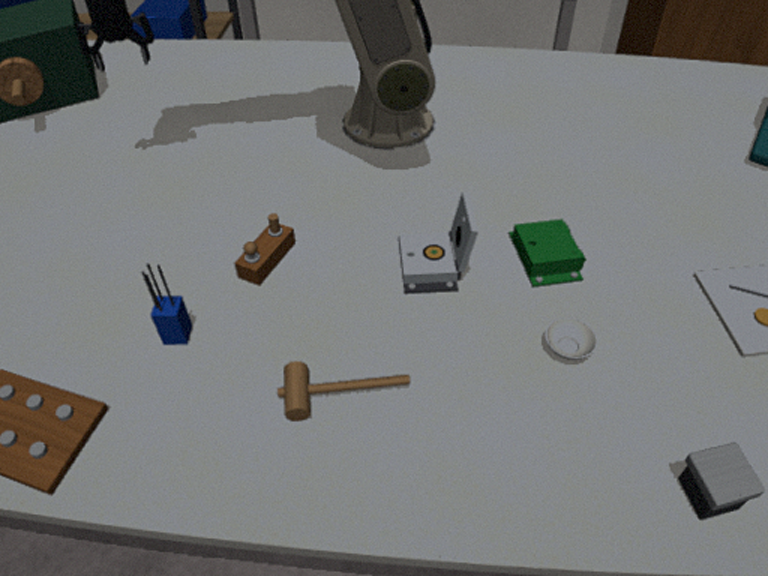

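View pics/top0.png

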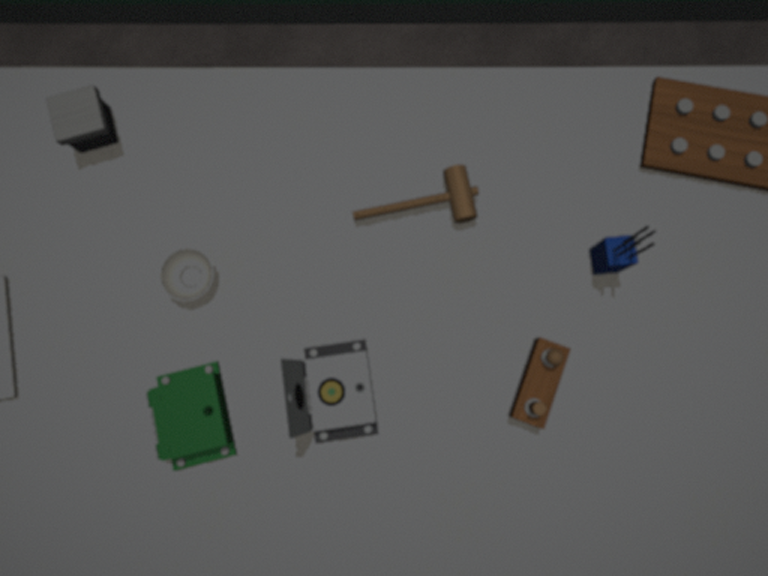

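Run:
```python
from h import *
import pickle
s=pickle.load(open("scene0.pkl","rb"));t=pickle.load(open("top0.pkl","rb"))
def crop(p,c,sc):
    im=p["pixels"][c[1]:c[3],c[0]:c[2],::-1]; return cv2.resize(np.ascontiguousarray(im),None,fx=sc,fy=sc,interpolation=cv2.INTER_CUBIC)
a=crop(s,(150,130,205,195),6); b=crop(t,(330,218,385,293),5.2)
b2=crop(t,(175,215,265,305),4)
H=390
o=[np.pad(x[:H],((0,H-min(H,x.shape[0])),(0,8),(0,0))) for x in (a,b)]
cv2.imwrite("pics/pins.png",cv2.convertScaleAbs(np.hstack(o),alpha=1.5))
c=cv2.convertScaleAbs(np.hstack([crop(t,(180,215,260,300),4.8)[:400],crop(s,(255,120,330,203),4.8)[:400] ]),alpha=1.3) if 0 else None
x=crop(t,(180,215,265,300),4.5)[:380];y=crop(s,(255,118,335,203),4.5)[:380]
cv2.imwrite("pics/jig.png",cv2.convertScaleAbs(np.hstack([x,y]),alpha=1.4))
C=cloud(t);D=cloud(s)
for n,p,cl,pts in (("top",t,C,[(357,271),(369,238),(361,255),(240,258),(230,275),(215,240)]),("scene",s,D,[(182,144),(168,163),(270,166),(280,180),(290,185)])):
    for u,v in pts: print(n,(u,v),np.round(cl[v,u],4))
# networks points
for z,n,uv in ((.031,"hinge",(202.7,261.6)),(.03,"lower",(235.4,260.7)),(.068,"knob",(354.2,273.8)),(.079,"ball",(364,241.8))):
    print("top",n,np.round(at_z(t,uv,z),4))
for z,n,uv in ((.031,"hinge",(298.9,167.6)),(.03,"lower",(274,168.4)),(.068,"knob",(184.4,149))):
    print("scene",n,np.round(at_z(s,uv,z),4))
```

```text
top (357, 271) [ 0.47   -0.1747  0.0798]
top (369, 238) [ 0.5417 -0.2042  0.0768]
top (361, 255) [ 0.5047 -0.1937  0.0411]
top (240, 258) [0.4952 0.0851 0.0056]
top (230, 275) [0.4564 0.1061 0.0284]
top (215, 240) [0.5362 0.1427 0.0313]
scene (182, 144) [ 0.4707 -0.175   0.0807]
scene (168, 163) [ 0.547  -0.198   0.0765]
scene (270, 166) [0.4858 0.0772 0.0283]
scene (280, 180) [0.5415 0.1085 0.0307]
scene (290, 185) [0.544  0.1369 0.0158]
top hinge [0.4863 0.17   0.031 ]
top lower [0.489  0.0941 0.03  ]
top knob [ 0.4635 -0.171   0.068 ]
top ball [ 0.5331 -0.1924  0.079 ]
scene hinge [0.4883 0.1594 0.031 ]
scene lower [0.4964 0.0893 0.03  ]
scene knob [ 0.4772 -0.1683  0.068 ]
```

View pics/pins.png

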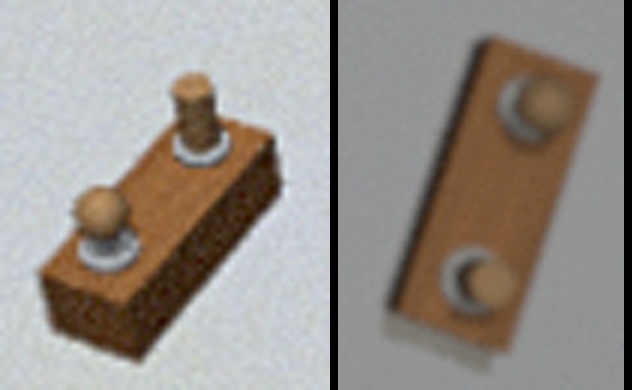

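View pics/jig.png

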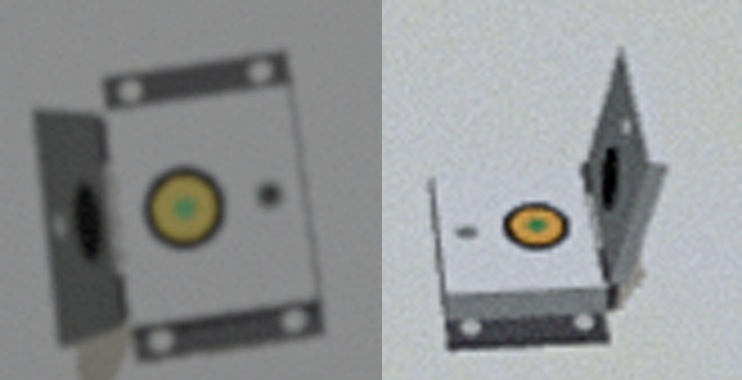

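```bash
cat > fit.py <<'E'
from h import *
import pickle
s=pickle.load(open("scene0.pkl","rb"));t=pickle.load(open("top0.pkl","rb"))
def planefit(p,z,roi,thr):
    g=p["pixels"].astype(float).mean(2); C=cloud(p)
    m=np.zeros(g.shape,bool); m[roi[1]:roi[3],roi[0]:roi[2]]=True
    return m,g,C
for n,p,roi in (("top",t,(195,220,258,300)),("scene",s,(262,150,312,200))):
    m,g,C=planefit(p,.03,roi,0)
    # sub pixel hole centroid
    print(n)
    for c0,r in (((240,258),6),) if n=="top" else (((273.5,169.5),5),):
        vv,uu=np.mgrid[int(c0[1])-r:int(c0[1])+r+1,int(c0[0])-r:int(c0[0])+r+1]
        w=g[vv,uu]; base=np.median(w); ww=np.clip(base-12-w,0,None); 
        uv=((uu*ww).sum()/ww.sum(),(vv*ww).sum()/ww.sum()); print("hole px",uv,np.round(at_z(p,uv,.03),4), base, w.min())
    # brooch: colour
    px=p["pixels"].astype(int); b=m&(px[...,0]-px[...,2]>40)
    v,u=np.nonzero(b); uv=(u.mean(),v.mean()); print("brooch",uv,np.round(at_z(p,uv,.03),4),b.sum())
    # top face
    f=m&(abs(C[...,2]-.03)<.008)&(g>base-25)
    k=cv2.morphologyEx(f.astype(np.uint8),cv2.MORPH_OPEN,np.ones((3,3)))
    nl,lab,st,ce=cv2.connectedComponentsWithStats(k); i=1+st[1:,4].argmax(); 
    cs,_=cv2.findContours((lab==i).astype(np.uint8),cv2.RETR_EXTERNAL,cv2.CHAIN_APPROX_NONE)
    P=np.array([at_z(p,q[0],.03)[:2] for q in cs[0]])
    r=cv2.minAreaRect((P*1000).astype(np.float32)); print("rect",r); print(np.round(cv2.boxPoints(r),1).tolist())
# block and pins
for n,p,roi in (("top",t,(335,220,385,290)),("scene",s,(150,135,205,195))):
    m,g,C=planefit(p,.04,roi,0); px=p["pixels"].astype(int)
    for lo,hi,nm in ((.034,.047,"block"),(.06,.09,"knobs")):
        f=m&(C[...,2]>lo)&(C[...,2]<hi)
        if nm=="block":
            P=C[f][:,:2]; r=cv2.minAreaRect((P*1000).astype(np.float32)); print(n,nm,r,f.sum())
        else:
            nl,lab,st,ce=cv2.connectedComponentsWithStats(f.astype(np.uint8))
            for i in range(1,nl):
                if st[i,4]>8:
                    Q=C[lab==i]; print(n,nm,st[i,4],ce[i],np.round(np.median(Q,0),4),np.round((Q.min(0)+Q.max(0))/2,4), "topz",np.round(np.percentile(Q[:,2],90),4), Q[Q[:,2]>.073].mean(0).round(4))
# lid
m=np.zeros(t["depth"].shape,bool)
for n,p,roi in (("top",t,(180,225,225,300)),("scene",s,(285,120,330,190))):
    m,g,C=planefit(p,0,roi,0); f=m&(C[...,2]>.045)
    P=C[f]; c=P.mean(0); U,S,V=np.linalg.svd(P-c); print(n,"lid",f.sum(),c.round(4),"normal",V[2].round(3),"zmax",P[:,2].max().round(4), "yrange",P[:,1].min().round(4),P[:,1].max().round(4))
E
python3 fit.py
```

```text
top
hole px (np.float64(239.4424988168481), np.float64(257.8499763369617)) [0.4956 0.0849 0.03  ] 98.33333333333333 37.333333333333336
brooch (np.float64(220.43298969072166), np.float64(260.97938144329896)) [0.488  0.1289 0.03  ] 97
rect ((489.9354248046875, 116.92845153808594), (109.37177276611328, 99.9422836303711), 8.765546798706055)
[[428.29998779296875, 158.0], [443.5, 59.20000076293945], [551.5999755859375, 75.9000015258789], [536.4000244140625, 174.60000610351562]]
scene
hole px (np.float64(273.1856148491879), np.float64(169.29389017788088)) [0.5002 0.0872 0.03  ] 137.33333333333334 70.0
brooch (np.float64(288.7536231884058), np.float64(167.57971014492753)) [0.4896 0.1308 0.03  ] 69
rect ((492.97393798828125, 117.91124725341797), (109.01563262939453, 95.33319091796875), 8.843400955200195)
[[431.79998779296875, 156.60000610351562], [446.3999938964844, 62.400001525878906], [554.2000122070312, 79.19999694824219], [539.5, 173.39999389648438]]
top block ((504.95147705078125, -192.59408569335938), (51.068580627441406, 129.75418090820312), 69.6917495727539) 1090
top knobs 107 [368.81308411 237.97196262] [ 0.5417 -0.2041  0.0755] [ 0.542  -0.2048  0.0734] topz 0.0791 [ 0.5425 -0.2057  0.0767]
top knobs 82 [357.95121951 272.03658537] [ 0.468  -0.1762  0.081 ] [ 0.4678 -0.1778  0.0745] topz 0.0831 [ 0.4678 -0.1774  0.081 ]
scene block ((507.42236328125, -191.13433837890625), (53.721717834472656, 133.86611938476562), 68.97114562988281) 502
scene knobs 60 [181.73333333 146.45      ] [ 0.4757 -0.176   0.0762] [ 0.4703 -0.1771  0.0718] topz 0.0812 [ 0.4714 -0.1763  0.0789]
scene knobs 69 [166.02898551 164.98550725] [ 0.55   -0.2032  0.0721] [ 0.5474 -0.2044  0.0698] topz 0.0767 [ 0.5461 -0.2044  0.0761]
top lid 971 [0.4797 0.1776 0.1129] normal [ 0.154 -0.977 -0.148] zmax 0.9705 yrange 0.026 0.2025
scene lid 562 [0.5099 0.1828 0.1105] normal [-0.004 -0.998 -0.064] zmax 0.8427 yrange 0.1208 0.2039
```

Run:
```python
from h import *
import pickle
s=pickle.load(open("scene0.pkl","rb"));t=pickle.load(open("top0.pkl","rb"))
th=np.radians(8.8); cx=np.array([.4915,.1173]); R=np.array([[np.cos(th),np.sin(th)],[-np.sin(th),np.cos(th)]])
for n,p,roi in (("top",t,(180,235,225,300)),("scene",s,(285,120,330,190))):
    C=cloud(p); m=np.zeros(p["depth"].shape,bool); m[roi[1]:roi[3],roi[0]:roi[2]]=True
    f=m&(C[...,2]>.04)&(C[...,2]<.16)&(p["depth"]>0); P=C[f]; q=(P[:,:2]-cx)@R.T
    L=np.c_[q,P[:,2]]; 
    L=L[abs(L[:,1]-50)>-1]
    k=np.polyfit(L[:,2],L[:,1],1); r=L[:,1]-np.polyval(k,L[:,2]); L=L[abs(r)<.01]; k=np.polyfit(L[:,2],L[:,1],1)
    print(n,len(L),"local x",L[:,0].min().round(3),L[:,0].max().round(3),"dy/dz",k.round(3),"y at z=.031",np.polyval(k,.031).round(4),"zmax",np.percentile(L[:,2],99).round(4), "swing",(np.pi/2+np.arctan(k[0])).round(3))
def tri(a,b):
    T1,T2=np.array(t["T"]),np.array(s["T"]); d1=T1[:3,:3]@ray(t,a); d2=T2[:3,:3]@ray(s,b)
    A=np.c_[d1,-d2]; x=np.linalg.lstsq(A,T2[:3,3]-T1[:3,3],rcond=None)[0]; p=(T1[:3,3]+d1*x[0]+T2[:3,3]+d2*x[1])/2
    return p.round(4),((p[:2]-cx)@R.T).round(4)
print(tri((188.1,268.2),(311.5,146.2)),tri((184.9,266.5),(316.5,140.7)))
# plan rotation check
g=get_state();print(g["clock"])
# green jig extents
C=cloud(t);m=np.zeros(t["depth"].shape,bool);m[230:320,90:165]=1
px=t["pixels"].astype(int);f=m&(px[...,1]-px[...,0]>25);P=C[f];print("green",P.min(0),P.max(0))
```

```text
top 999 local x -0.056 0.053 dy/dz [0.226 0.04 ] y at z=.031 0.0473 zmax 0.1321 swing 1.793
scene 571 local x -0.057 0.06 dy/dz [0.21  0.046] y at z=.031 0.0521 zmax 0.1301 swing 1.777
(array([0.473 , 0.1896, 0.1002]), array([-0.0072,  0.0743])) (array([0.4767, 0.1967, 0.1226]), array([-0.0024,  0.0807]))
1.8
green [0.36896554 0.02599903 0.0016396 ] [0.53118103 0.40936464 0.97054622]
```

Run:
```python
import numpy as np
psi=20.0; d=np.array([1.38,3.906]); pos=np.array([19.65,-54.04])
for i in range(20):
    a=np.radians(psi); X=np.array([np.cos(a),np.sin(a)]); Y=np.array([np.sin(a),-np.cos(a)])
    r=[round(float(d@X),1),round(float(d@Y),1)]; pos=pos+r[0]*X+r[1]*Y
    psi+=8.44; print(f"[{r[0]},{r[1]},0,0,0,-8.44,0]",end=",\n" if i%5==4 else ",")
print(pos,psi)
```

```text
[2.6,-3.2,0,0,0,-8.44,0],[3.1,-2.8,0,0,0,-8.44,0],[3.4,-2.3,0,0,0,-8.44,0],[3.7,-1.8,0,0,0,-8.44,0],[4.0,-1.2,0,0,0,-8.44,0],
[4.1,-0.6,0,0,0,-8.44,0],[4.1,0.0,0,0,0,-8.44,0],[4.1,0.6,0,0,0,-8.44,0],[4.0,1.2,0,0,0,-8.44,0],[3.7,1.8,0,0,0,-8.44,0],
[3.4,2.3,0,0,0,-8.44,0],[3.1,2.8,0,0,0,-8.44,0],[2.6,3.2,0,0,0,-8.44,0],[2.1,3.6,0,0,0,-8.44,0],[1.6,3.8,0,0,0,-8.44,0],
[1.0,4.0,0,0,0,-8.44,0],[0.4,4.1,0,0,0,-8.44,0],[-0.2,4.1,0,0,0,-8.44,0],[-0.8,4.1,0,0,0,-8.44,0],[-1.4,3.9,0,0,0,-8.44,0],
[47.08355366 24.01699966] 188.79999999999995
```

```bash
python3 -m inch '[[2.6,-3.2,0,0,0,-8.44,0],[3.1,-2.8,0,0,0,-8.44,0],[3.4,-2.3,0,0,0,-8.44,0],[3.7,-1.8,0,0,0,-8.44,0],[4.0,-1.2,0,0,0,-8.44,0]]' 40
```

```text
clock: 2.3
tcp_pos: [0.2648, -0.3435, 0.2314]
orientation: [0.0, 0.855, 0.519, 0.0]
wrist_force: [1.3, -0.4, 0.2]
finger_gap: 0.0121
```

```bash
python3 -m inch '[[4.1,-0.6,0,0,0,-8.44,0],[4.1,0.0,0,0,0,-8.44,0],[4.1,0.6,0,0,0,-8.44,0],[4.0,1.2,0,0,0,-8.44,0],[3.7,1.8,0,0,0,-8.44,0]]'; python3 -m inch '[[3.4,2.3,0,0,0,-8.44,0],[3.1,2.8,0,0,0,-8.44,0],[2.6,3.2,0,0,0,-8.44,0],[2.1,3.6,0,0,0,-8.44,0],[1.6,3.8,0,0,0,-8.44,0]]'; python3 -m inch '[[1.0,4.0,0,0,0,-8.44,0],[0.4,4.1,0,0,0,-8.44,0],[-0.2,4.1,0,0,0,-8.44,0],[-0.8,4.1,0,0,0,-8.44,0],[-1.4,3.9,0,0,0,-8.44,0]]'
```

```text
clock: 2.8
tcp_pos: [0.3337, -0.1485, 0.2316]
orientation: [0.001, 0.611, 0.792, 0.0]
wrist_force: [1.5, -0.1, -1.1]
finger_gap: 0.0
clock: 3.3
tcp_pos: [0.4031, 0.0468, 0.2316]
orientation: [0.001, 0.284, 0.959, 0.0]
wrist_force: [1.0, -1.1, -0.0]
finger_gap: -0.0003
clock: 3.8
tcp_pos: [0.4713, 0.242, 0.2314]
orientation: [0.0, -0.08, 0.997, -0.0]
wrist_force: [0.4, -0.3, 0.9]
finger_gap: 0.0
```

```bash
python3 -m inch '[[0,0,4.0,0,0,0,0],[0,0,4.5,0,0,0,0],[0,0,4.5,0,0,0,0],[0,0,0,0,0,0,0]]'
python3 - <<'E'
from h import *
p=vision.read_camera("scene"); save(p,"s1.png",(230,70,350,220),4)
t=vision.read_camera("top"); save(t,"t1.png",(120,190,280,310),4)
X=get_state()["tcp_pos"]; print(X,proj(p,X),proj(t,X))
E
```

```text
clock: 4.2
tcp_pos: [0.4661, 0.2386, 0.0956]
orientation: [-0.006, -0.077, 0.997, -0.001]
wrist_force: [-0.7, -0.3, 0.3]
finger_gap: 0.0001
[0.47064108 0.23991443 0.10154046] [330.21127699 146.26862941] [164.79832095 269.13187923]
```

View pics/s1.png

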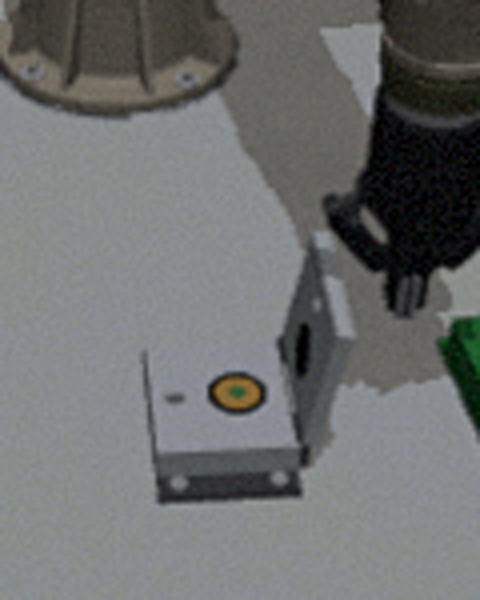

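View pics/t1.png

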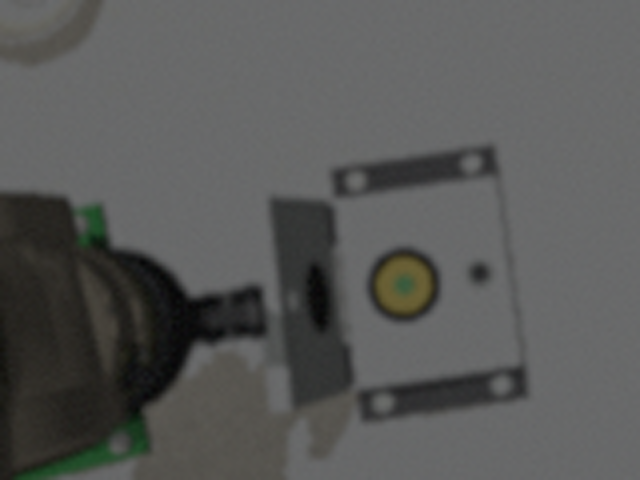

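```bash
python3 -m inch '[[0,-1.4,0,0,0,0,0],[0,-1.2,0,0,0,0,0],[0,-1.0,-0.2,0,0,0,0],[0,-1.0,-0.2,0,0,0,0],[0,-1.0,-0.2,0,0,0,0]]' ; python3 -m inch '[[0,-1.0,-0.2,0,0,0,0],[0,-1.0,-0.1,0,0,0,0],[0,-1.0,0.2,0,0,0,0],[0,-1.0,0.3,0,0,0,0]]'
```

```text
clock: 4.8
tcp_pos: [0.4806, 0.1841, 0.1084]
orientation: [0.001, -0.076, 0.997, 0.001]
wrist_force: [1.1, 2.7, -1.9]
finger_gap: 0.0001
clock: 5.2
tcp_pos: [0.4855, 0.1443, 0.1049]
orientation: [-0.0, -0.077, 0.997, -0.0]
wrist_force: [-0.0, 2.1, -0.7]
finger_gap: 0.0
```

```bash
python3 -m inch '[[0,-0.8,0.6,0,0,0,0],[0,-0.9,0.8,0,0,0,0],[0,-0.8,0.9,0,0,0,0],[0,-0.6,0.9,0,0,0,0],[0,-0.5,1.0,0,0,0,0]]'
python3 - <<'E'
from h import *
p=vision.read_camera("scene"); save(p,"s2.png",(230,70,350,220),4)
E
```

```text
clock: 5.7
tcp_pos: [0.4914, 0.1087, 0.0624]
orientation: [0.0, -0.076, 0.997, -0.0]
wrist_force: [-0.3, -0.8, 2.0]
finger_gap: 0.0001
```

View pics/s2.png

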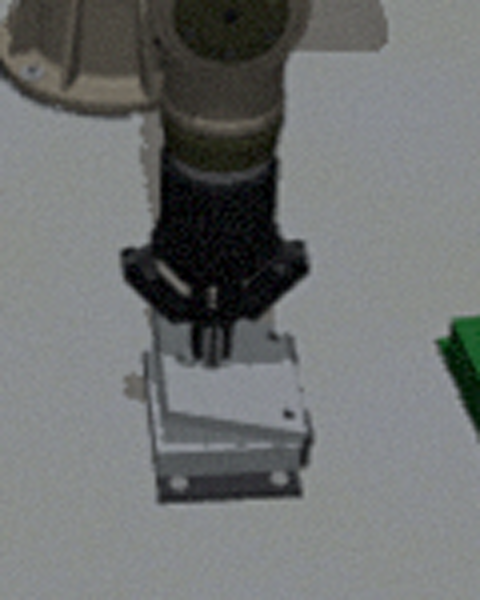

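The lid is nearly down at about (290,165) with the closed fingers on it at (282,160). I'll keep pressing in small steps and watch the force.

```bash
python3 -m inch '[[0,-0.3,0.7,0,0,0,0],[0,-0.2,0.6,0,0,0,0],[0,0,0.3,0,0,0,0],[0,0,0.1,0,0,0,0]]'; python3 -m inch '[[0,0,0.1,0,0,0,0],[0,0,0.1,0,0,0,0],[0,0,0,0,0,0,0]]'
```

```text
clock: 6.15
tcp_pos: [0.4917, 0.1044, 0.046]
orientation: [-0.0, -0.077, 0.997, -0.001]
wrist_force: [-2.4, -2.3, 5.4]
finger_gap: -0.0
clock: 6.45
tcp_pos: [0.492, 0.1042, 0.0448]
orientation: [0.0, -0.077, 0.997, -0.001]
wrist_force: [-3.0, -4.4, 5.5]
finger_gap: 0.0
```

```bash
python3 -m inch '[[0,0,0.1,0,0,0,0],[0,0,0.1,0,0,0,0],[0,0,0,0,0,0,0],[0,0,0,0,0,0,0]]'
```

```text
clock: 6.85
tcp_pos: [0.4922, 0.104, 0.0433]
orientation: [0.0, -0.077, 0.997, -0.001]
wrist_force: [-3.0, -4.3, 10.0]
finger_gap: 0.0
```

```bash
python3 -m inch '[[0,0,-2,0,0,0,0],[0,0,-4,0,0,0,0],[0.5,-2,-4,0,0,0,2],[0.9,-3.8,0,0,0,0,4],[0.9,-4,0,0,0,0,5]]'; python3 -m inch '[[0.9,-4,0,0,0,0,5],[0.9,-4,0,0,0,0,5],[0.9,-4,0,0,0,0,5],[0.9,-4,0,0,0,0,5],[0.6,-1.6,0,0,0,0,5]]'
python3 - <<'E'
from h import *
import pickle
p=vision.read_camera("scene"); save(p,"s3.png",(140,70,320,205),4)
t=vision.read_camera("top"); save(t,"t3.png",(180,195,380,305),4)
pickle.dump(p,open("s3.pkl","wb"));pickle.dump(t,open("t3.pkl","wb"))
X=get_state()["tcp_pos"]; print(X,proj(p,X),proj(t,X),get_state()["finger_gap"])
C=cloud(t);
for n,q in (("scene",p),("top",t)):
    r=tip_of(q,"lid_hole"); print(n,[(round(a["confidence"],2),np.round(a["location"],1).tolist(),np.round(at_z(q,a["location"],.0475),4)) for a in r])
E
```

```text
clock: 7.35
tcp_pos: [0.4858, 0.0041, 0.1443]
orientation: [0.002, -0.078, 0.997, -0.0]
wrist_force: [0.2, 0.1, -0.4]
finger_gap: 0.0434
clock: 7.85
tcp_pos: [0.4702, -0.1792, 0.1426]
orientation: [0.001, -0.075, 0.997, -0.001]
wrist_force: [-0.1, -0.1, 0.1]
finger_gap: 0.0502
[ 0.46980266 -0.17818942  0.14234434] [177.89809793 126.6134564 ] [365.81603605 272.18897278] 0.050516232395249036
scene [(0.7, [355.8, 159.7], array([0.4593, 0.3195, 0.0475])), (0.62, [271.9, 164.2], array([0.4981, 0.0831, 0.0475]))]
top [(0.88, [137.1, 271.4], array([0.4634, 0.3161, 0.0475])), (0.65, [237.9, 258.9], array([0.4932, 0.0872, 0.0475])), (0.25, [239.6, 257.9], array([0.4955, 0.0834, 0.0475]))]
```

View pics/s3.png

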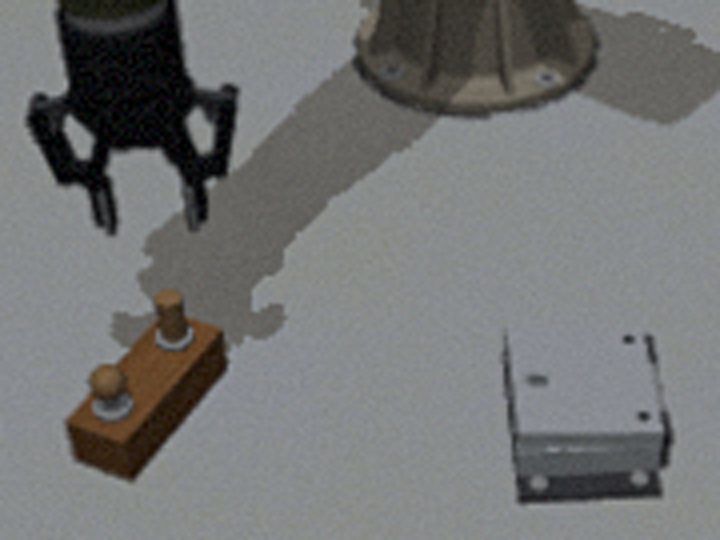

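View pics/t3.png

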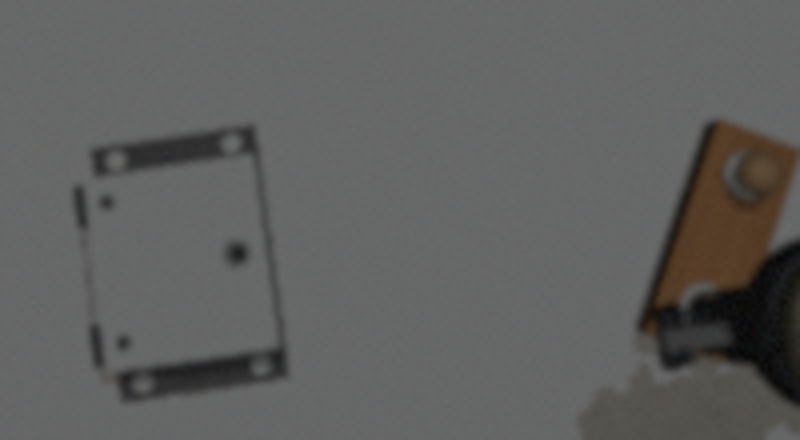

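```bash
python3 -m inch '[[0,0.1,3,0,0,0,5],[0,0,3,0,0,0,5],[0,0,2.2,0,0,0,5],[0,0,1.1,0,0,0,5],[0,0,0,0,0,0,5]]'
python3 - <<'E'
from h import *
import pickle
p=pickle.load(open("s3.pkl","rb"));t=pickle.load(open("t3.pkl","rb"))
for n,q,c0,r in (("top",t,(239,258),6),("scene",p,(274,165),5)):
    g=q["pixels"].astype(float).mean(2)
    vv,uu=np.mgrid[c0[1]-r:c0[1]+r+1,c0[0]-r:c0[0]+r+1]; w=g[vv,uu]; ww=np.clip(np.median(w)-12-w,0,None)
    uv=((uu*ww).sum()/ww.sum(),(vv*ww).sum()/ww.sum()); print(n,uv,at_z(q,uv,.047).round(4))
q=vision.read_camera("scene"); save(q,"s4.png",(140,80,240,200),5); print(get_state()["tcp_pos"])
E
```

```text
clock: 8.55
tcp_pos: [0.4686, -0.1733, 0.048]
orientation: [-0.001, -0.077, 0.997, 0.001]
wrist_force: [-1.0, 0.1, -0.3]
finger_gap: 0.0499
top (np.float64(238.82262307403232), np.float64(257.8959037955656)) [0.4955 0.0852 0.047 ]
scene (np.float64(273.85573122529644), np.float64(164.5764163372859)) [0.4987 0.0886 0.047 ]
[ 0.46942887 -0.17397946  0.04922666]
```

View pics/s4.png

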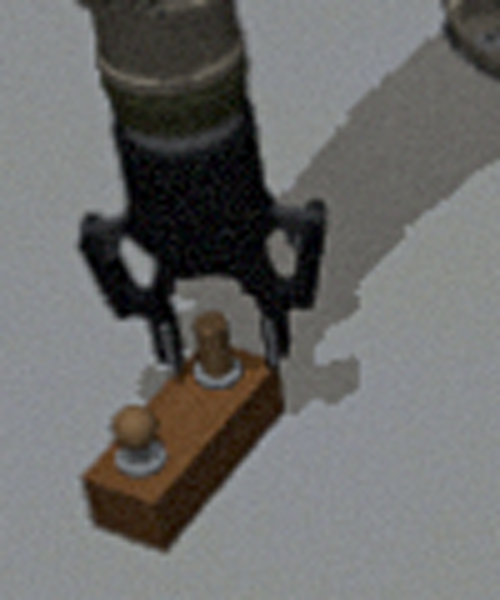

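```bash
python3 -m inch '[[0,-0.3,0,0,0,0,5],[0,0,0,0,0,0,1.5],[0,0,0,0,0,0,1.5],[0,0,0,0,0,0,1.5],[0,0,0,0,0,0,1.5]]' 60;python3 -m inch '[[0,0,0,0,0,0,1.5],[0,0,0,0,0,0,1.5]]'; python3 -c "
from h import *
for i in range(4): print(get_state()['tcp_pos'],get_state()['wrist_force'])"
```

```text
clock: 9.1
tcp_pos: [0.4707, -0.1786, 0.0504]
orientation: [0.001, -0.076, 0.997, -0.001]
wrist_force: [0.4, -0.1, 6.9]
finger_gap: 0.0182
clock: 9.3
tcp_pos: [0.4707, -0.1786, 0.0505]
orientation: [0.001, -0.076, 0.997, -0.001]
wrist_force: [-0.5, 0.4, 5.5]
finger_gap: 0.0185
[ 0.47071544 -0.1785532   0.0504556 ] [-0.54299981  0.44403987  5.45492606]
[ 0.47071544 -0.1785532   0.0504556 ] [-0.54299981  0.44403987  5.45492606]
[ 0.47071544 -0.1785532   0.0504556 ] [-0.54299981  0.44403987  5.45492606]
[ 0.47071544 -0.1785532   0.0504556 ] [-0.54299981  0.44403987  5.45492606]
```

```bash
python3 -m inch '[[0,0,-1.5,0,0,0,1.5],[0,0,-2.5,0,0,0,1.5],[0,0,-3,0,0,0,1.5],[0,0,-2,0,0,0,1.5],[0,0,0,0,0,0,1.5]]'
python3 - <<'E'
from h import *
q=vision.read_camera("scene"); save(q,"s5.png",(140,60,240,200),4); print(get_state()["tcp_pos"],get_state()["finger_gap"])
E
```

```text
clock: 9.8
tcp_pos: [0.4717, -0.1791, 0.1422]
orientation: [0.002, -0.077, 0.997, -0.002]
wrist_force: [0.2, -0.0, -0.9]
finger_gap: 0.0184
[ 0.47076619 -0.17858878  0.14039434] 0.018411771077249832
```

View pics/s5.png

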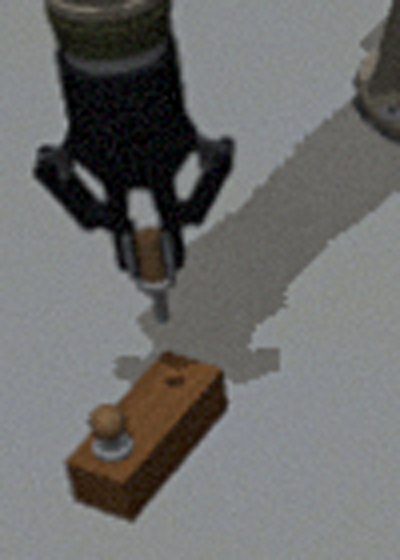

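```bash
python3 -m inch '[[-1,3,0,0,0,0,1.5],[-1,3.8,0,0,0,0,1.5],[-1,3.8,0,0,0,0,1.5],[-1,3.8,0,0,0,0,1.5],[-1,3.8,0,0,0,0,1.5]]'; python3 -m inch '[[-1,3.8,0,0,0,0,1.5],[-0.8,2.6,0,0,0,0,1.5],[0,1.0,0,0,0,0,1.5],[0,0,2,0,0,0,1.5],[0,0,0,0,0,0,1.5]]'
python3 - <<'E'
from h import *
import pickle
q=vision.read_camera("scene"); save(q,"s6.png",(225,70,325,200),4); print(get_state()["tcp_pos"],get_state()["finger_gap"],get_state()["orientation"])
t=vision.read_camera("top"); save(t,"t6.png",(185,200,305,300),5)
pickle.dump(q,open("s6.pkl","wb"));pickle.dump(t,open("t6.pkl","wb"))
E
```

```text
clock: 10.35
tcp_pos: [0.4903, 0.011, 0.1375]
orientation: [-0.001, -0.076, 0.997, 0.0]
wrist_force: [-0.5, 0.5, -1.2]
finger_gap: 0.0185
clock: 10.85
tcp_pos: [0.4953, 0.0853, 0.1162]
orientation: [-0.003, -0.077, 0.997, -0.0]
wrist_force: [-0.1, -0.5, -0.7]
finger_gap: 0.0183
[0.49593155 0.08493667 0.11734242] 0.018514408937467024 [-2.39181695e-03 -7.64458427e-02  9.97070864e-01 -6.84240907e-05]
```

View pics/s6.png

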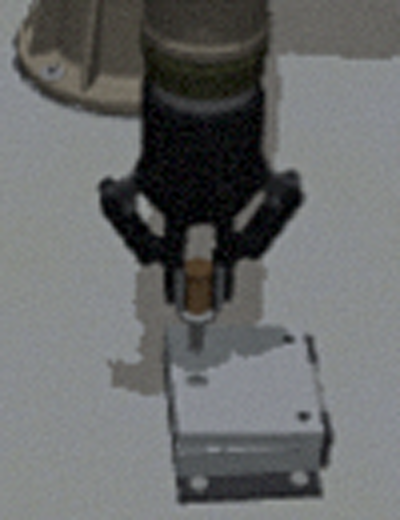

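View pics/t6.png

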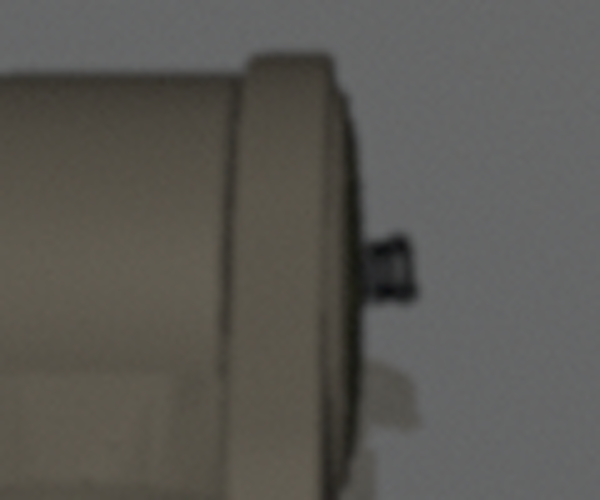

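Run:
```python
from h import *
import pickle
q=pickle.load(open("s6.pkl","rb"))
X=np.array([.4956,.0851,.1168]); c=(258,125,292,177); S=11
im=cv2.resize(np.ascontiguousarray(q["pixels"][c[1]:c[3],c[0]:c[2],::-1]),None,fx=S,fy=S,interpolation=cv2.INTER_CUBIC)
im=cv2.convertScaleAbs(im,alpha=1.3)
im2=im.copy()
for z,col in ((.026,(0,255,255)),(-.009,(255,0,0)),(-.045,(0,0,255)),(.0475-.1168,(0,255,0))):
    u=proj(q,X+[0,0,z]); cv2.circle(im2,tuple(int((u[i]-c[i]+.5)*S) for i in (0,1)),4,col,1); print(z,u)
cv2.imwrite("pics/z6.png",np.hstack([im,im2]))
```

```text
0.026 [273.46176179 137.31615602]
-0.009 [273.16850341 147.34647708]
-0.045 [272.87789519 157.20954965]
-0.0693 [272.68782227 163.62030433]
```

View pics/z6.png

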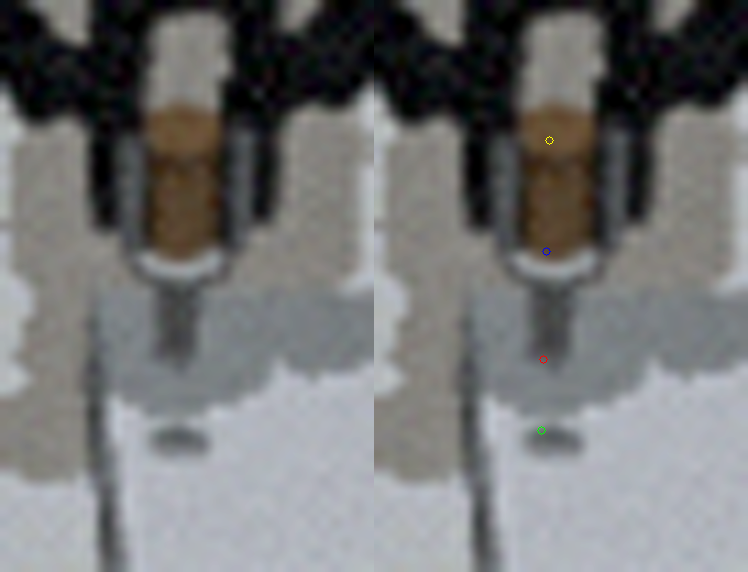

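```bash
python3 -m inch '[[-0.28,0,0,0,0,0,1.5],[0,0,1.0,0,0,0,1.5],[0,0,0.8,0,0,0,1.5],[0,0,0,0,0,0,1.5]]'
python3 - <<'E'
from h import *
q=vision.read_camera("scene"); 
c=(258,125,292,177); S=11
im=cv2.resize(np.ascontiguousarray(q["pixels"][c[1]:c[3],c[0]:c[2],::-1]),None,fx=S,fy=S,interpolation=cv2.INTER_CUBIC)
cv2.imwrite("pics/z7.png",cv2.convertScaleAbs(im,alpha=1.4))
for i in range(3):
    g=get_state(); print(g["tcp_pos"]); vision.read_camera("top")
E
```

```text
clock: 11.35
tcp_pos: [0.4996, 0.0855, 0.0998]
orientation: [-0.001, -0.076, 0.997, 0.0]
wrist_force: [-1.3, -0.3, -1.6]
finger_gap: 0.0185
[0.49995205 0.08559385 0.1003761 ]
[0.50034287 0.08568048 0.10083515]
[0.50061623 0.08571096 0.10114247]
```

View pics/z7.png

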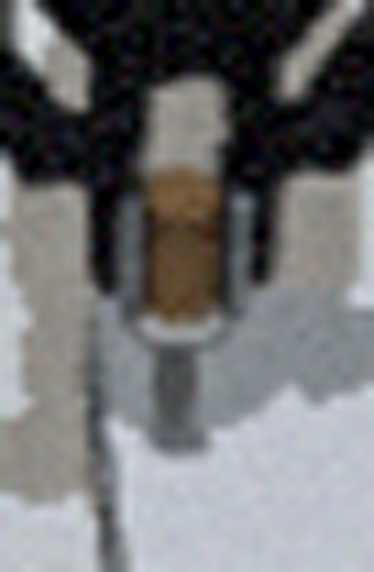

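```bash
python3 -m inch '[[0.25,0,0,0,0,0,1.5],[0,0,0.2,0,0,0,1.5],[0,0,0,0,0,0,1.5],[0,0,0,0,0,0,1.5],[0,0,0,0,0,0,1.5]]'
python3 - <<'E'
from h import *
q=vision.read_camera("scene"); 
c=(258,125,292,177); S=11
im=cv2.resize(np.ascontiguousarray(q["pixels"][c[1]:c[3],c[0]:c[2],::-1]),None,fx=S,fy=S,interpolation=cv2.INTER_CUBIC)
cv2.imwrite("pics/z8.png",cv2.convertScaleAbs(im,alpha=1.4))
g=get_state(); print(g["tcp_pos"],g["wrist_force"])
E
```

```text
clock: 12.05
tcp_pos: [0.4984, 0.0854, 0.0993]
orientation: [0.0, -0.077, 0.997, -0.0]
wrist_force: [0.2, 0.1, -1.1]
finger_gap: 0.0183
[0.49838909 0.08541571 0.09933207] [ 0.34568759  0.02450084 -0.72975252]
```

View pics/z8.png

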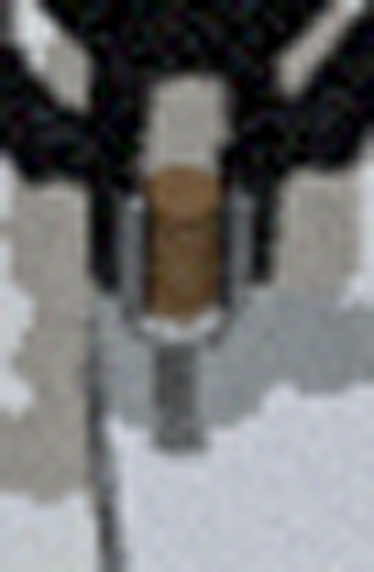

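```bash
python3 -m inch '[[0,0,0.3,0,0,0,1.5],[0,0,0.3,0,0,0,1.5],[0,0,0.2,0,0,0,1.5],[0,0,0.2,0,0,0,1.5],[0,0,0,0,0,0,1.5]]'; python3 -m inch '[[0,0,0.2,0,0,0,1.5],[0,0,0.2,0,0,0,1.5],[0,0,0,0,0,0,1.5]]'
```

```text
clock: 12.6
tcp_pos: [0.498, 0.0854, 0.0889]
orientation: [-0.0, -0.077, 0.997, -0.0]
wrist_force: [0.3, -0.3, -0.4]
finger_gap: 0.0179
clock: 12.9
tcp_pos: [0.4981, 0.0854, 0.085]
orientation: [-0.0, -0.077, 0.997, -0.0]
wrist_force: [-0.4, 0.5, -0.6]
finger_gap: 0.0185
```

```bash
python3 -m inch '[[0,0,0.3,0,0,0,1.5],[0,0,0.3,0,0,0,1.5],[0,0,0.2,0,0,0,1.5],[0,0,0,0,0,0,1.5]]'; python3 -m inch '[[0,0,0.2,0,0,0,1.5],[0,0,0.2,0,0,0,1.5],[0,0,0.2,0,0,0,1.5],[0,0,0,0,0,0,1.5]]'
```

```text
clock: 13.3
tcp_pos: [0.498, 0.0854, 0.0768]
orientation: [-0.0, -0.077, 0.997, -0.0]
wrist_force: [-0.1, -0.5, -0.9]
finger_gap: 0.0184
clock: 13.7
tcp_pos: [0.4981, 0.0854, 0.071]
orientation: [-0.0, -0.077, 0.997, -0.0]
wrist_force: [-0.4, 0.5, -1.4]
finger_gap: 0.0184
```

```bash
python3 -m inch '[[0,0,0.3,0,0,0,1.5],[0,0,0.3,0,0,0,1.5],[0,0,0.3,0,0,0,1.5],[0,0,0.2,0,0,0,1.5],[0,0,0,0,0,0,1.5]]'; python3 -m inch '[[0,0,0.2,0,0,0,1.5],[0,0,0.1,0,0,0,1.5],[0,0,0.1,0,0,0,1.5],[0,0,0,0,0,0,1.5]]'
```

```text
clock: 14.2
tcp_pos: [0.498, 0.0854, 0.0598]
orientation: [-0.0, -0.077, 0.997, -0.0]
wrist_force: [-0.3, -0.1, -1.3]
finger_gap: 0.0183
clock: 14.6
tcp_pos: [0.4986, 0.0852, 0.0566]
orientation: [0.0, -0.077, 0.997, -0.0]
wrist_force: [-0.1, -0.7, 3.5]
finger_gap: 0.0181
```

```bash
python3 -m inch '[[0,0,0.15,0,0,0,1.5],[0,0,0.15,0,0,0,1.5],[0,0,0,0,0,0,1.5]]' 90; python3 -m inch '[[0,0,0.15,0,0,0,1.5],[0,0,0.1,0,0,0,1.5],[0,0,0,0,0,0,1.5],[0,0,0,0,0,0,1.5]]'
```

```text
clock: 14.9
tcp_pos: [0.4987, 0.0852, 0.0538]
orientation: [0.001, -0.077, 0.997, -0.0]
wrist_force: [-0.6, -1.4, 5.7]
finger_gap: 0.0178
clock: 15.3
tcp_pos: [0.4991, 0.0852, 0.053]
orientation: [0.001, -0.077, 0.997, -0.0]
wrist_force: [-4.2, -2.1, 20.0]
finger_gap: 0.0176
```

```bash
python3 -m inch '[[0,0,0,0,0,0,1.5],[0,0,0,0,0,0,1.5],[0,0,0,0,0,0,1.5],[0,0,0,0,0,0,1.5],[0,0,0,0,0,0,1.5]]'
python3 - <<'E'
from h import *
q=vision.read_camera("scene"); save(q,"s9.png",(235,110,335,200),7)
g=get_state(); print(g["tcp_pos"],g["wrist_force"],g["orientation"])
E
```

```text
clock: 15.8
tcp_pos: [0.4991, 0.0852, 0.053]
orientation: [0.001, -0.077, 0.997, -0.0]
wrist_force: [-4.7, -1.8, 19.5]
finger_gap: 0.0176
[0.49908797 0.08522103 0.05300987] [-5.4454206  -1.94054221 18.60220239] [ 1.22155156e-03 -7.65789259e-02  9.97062716e-01 -3.40793834e-04]
```

View pics/s9.png

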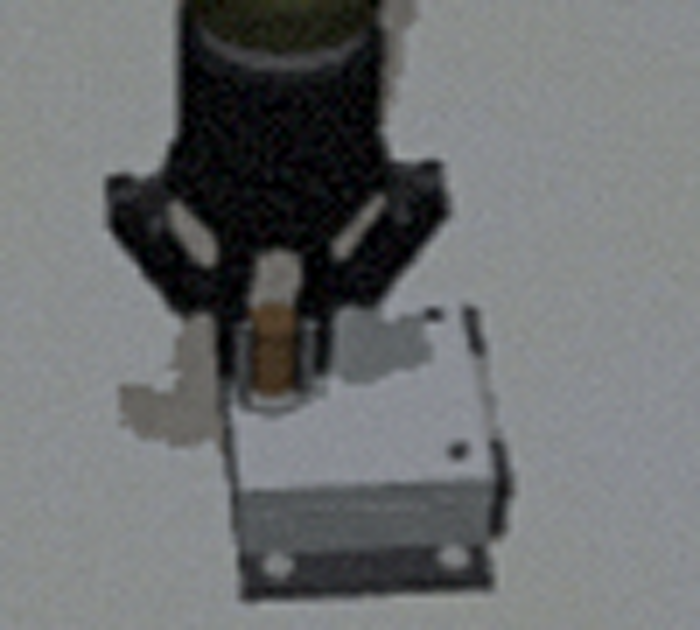

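Run:
```python
from h import *
import pickle
a=pickle.load(open("s3.pkl","rb")); b=vision.read_camera("scene")
c=(slice(172,177),slice(272,303))
for n,p in (("ajar",a),("now",b)):
    C=cloud(p)[c].reshape(-1,3); k=np.polyfit(C[:,1],C[:,2],1); print(n,C.mean(0).round(4),"slope",k[0].round(4),"z@y=.085",np.polyval(k,.085).round(4),"z@.165",np.polyval(k,.165).round(4))
t=vision.read_camera("scene")
for l in ["mallet","file_block","dish","ball_pin"]:
    r=silhouettes(t,l); print(l,[(round(x["confidence"],2),np.round(x["location"]).tolist()) for x in r][:2])
g=get_state(); print(g["clock"],g["tcp_pos"],g["wrist_force"])
```

```text
ajar [0.5359 0.1267 0.0498] slope -0.1069 z@y=.085 0.0543 z@.165 0.0457
now [0.5275 0.1267 0.0416] slope 0.0093 z@y=.085 0.0412 z@.165 0.0419
mallet [(0.86, [201.0, 257.0])]
file_block [(0.84, [114.0, 208.0]), (0.58, [177.0, 170.0])]
dish [(0.85, [381.0, 222.0])]
ball_pin [(0.52, [288.0, 169.0])]
16.15 [0.49904852 0.08522533 0.05300546] [-4.79649829 -2.07804446 19.27617375]
```

```bash
python3 -c "
from h import *
print(workorder.hand_in()); g=get_state(); print(g['clock'],g['tcp_pos'],g['wrist_force'])"
```

```text
the job is handed in; nothing more can be done
None
the job is handed in; nothing more can be done
```

I swung the lid down with closed fingers, pressed it shut, and took the cylindrical-knob pin from the block. I pushed it through both holes until the collar sat on the lid, and handed the job in at about 16 s of the 61 s. At hand-in the arm was still gripping the pin and pressing down with about 19 N.

**Checks before hand-in:**
- **Pin home:** the tool met a hard stop at z = 0.053 m, against about 0.0535 m expected from the height at which I gripped the pin. There was almost no side force on the way down.
- **Lid shut:** its depth slope went from -0.107 to +0.009, and its surface measured 41–42 mm (43 mm nominal, within calibration error). The hard stop agrees.
- **Bystanders:** the mallet, file block and dish were found within about 3 pixels of where they started.

**Checks that disagreed or failed:**
- **Ajar reading:** the lid's slope measured steeper than the 0.055 rad expected for sprung ajar. I put this down to noise in the depth reading, because I had pressed the lid to its stop just before, and the collar later met it about 3.5 mm above shut.
- **Ball-headed pin:** in the last picture the network reported it at the jig's position, which is wrong. My last view of it was just after lifting the other pin: it was still standing in its hole, and the arm did not go near it after that.
- **Hole position:** the two cameras differed by about 3 mm, so I used a combined estimate.

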